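# Zero the comparator gauge on its setting master

## Robot

A 7-joint arm with a two-finger parallel gripper is mounted at the origin on the work surface. World frame = base frame: x ahead of the robot, y to its left, z up, the work surface at z = 0. Lengths are in mm, angles in rad, forces in N, time in s.
With the tool pointing down it reaches from about 350 to 900 mm from the base axis. Payload 19.9 kg.
Tool frame: the origin (TCP) lies on the centre line of the jaws, within the pads' length; the fingertips stand 19 mm ahead of it and the grasp point (between the pads) is the TCP; z points along the fingers, y is the line along which they close (so a half turn about z gives the same grasp; the last joint's range is limited). The gripper opens to 85 mm and grips with 20 to 120 N. Pads are 22 mm wide; open, the fingers measure 114 mm over their backs; the gripper's body (76 mm by 85 mm) begins 54 mm behind the grasp point. The pads swing forward as they close: fully open they stand 13 mm farther back than shut.
Start: joints at [1.292, 0.417, -0.01, 1.614, 0.005, 1.111, -0.053], TCP at [146.616, -607.539, 211.76] pointing down, gripper open.
Joint ranges: [-2.81, 2.81], [-0.39, 2.02], [-1.27, 1.25], [0.06, 2.57], [-1.19, 4.33], [0.19, 2], [-2.82, 2.82]. Speed limits (rad/s): [1.89, 1.89, 2.39, 2.39, 3.01, 3.01, 3.01].

## Interface

Orientations are given as a unit quaternion [x, y, z, w].
In Python, from workcell import arm gives the robot as it stands. Calls block until the motion is done:
- arm.move_pose(position, orientation): joint-space move of the TCP to a pose.
- arm.movel(position, rot=None, velocity=150): straight line of the TCP; rot=None keeps the orientation; velocity is the mean speed in mm/s.
- arm.set_joints(angles): joint-space move.
- arm.grip(opening, grip_force=None): finger opening in mm; grip_force is the grip in N (None keeps the last); returns when the fingers have stopped.
- arm.pause(seconds).
- arm.inverse_kinematics(position, orientation): joint angles nearest the present ones, or None.
- arm.get_state(): the state.
- arm.grab_frame(name): name is "scene" or "top" or "wrist"; returns a dict with "image" (480x640x3 uint8, red, green, blue), "K" (3x3 intrinsics, pixels), "dist" ([k1, k2, p1, p2, k3] as OpenCV has them; the pictures are not rectified), "R" (3x3) and "t" (3): a world point X has camera coordinates R X + t; the wrist camera has in their place "T_tool_cam" (4x4, takes a point from camera to tool coordinates, whose origin is the TCP and whose axes are the flange's). Camera axes: x right, y down, z forward; pixel columns grow to the right and rows downward; lengths in mm; the calibration is good to about 2 mm. A picture is of the moment at which its call begins: read the wrist's pose just before it. There is no depth.
A pose or a line that the arm cannot do raises arm.IKError and nothing moves.
- arm.job_done(): hands the job in; it is judged then, once.
Trained networks look in the newest picture that a camera, given by its name, has taken for a name from the list of things; names that differ only in an ending like _2 or _b are one class to them, and where a whole thing is asked for, a point or a joint stands for the part that bears it (a point fixed in the world has none). Each returns a list of dicts, best first, with "p" (0 to 1); they miss things now and then, are a little off and sometimes report something else, mostly with a low value. They report only what shows in the picture. A call takes as long as a camera call. They do not tell look-alikes from the thing itself.
- arm.search_frame(camera, label): "at" ([column, row] in pixels, amid what is visible of it).
- arm.spot_point(camera, label): "at" ([column, row] in pixels: a listed point, or the origin of a listed thing).
The state is a dict: "clock": time; "joint_positions": joint angles; "qvel": joint speeds; "joint_torque": joint torques, N m; "position": TCP position; "eef_rot": TCP orientation; "ft_force": force on the tool from outside, world axes, zero at the start; "moment": the same for the moment, N m; "finger_gap": finger opening in mm; "finger_force": force on a finger pad.
Only numpy, scipy, OpenCV 4.12 (cv2) and the standard library are available. Lean on these libraries where they do the work, as an engineer would, in place of code of your own. Each camera call takes 0.05 s, during which the arm holds its last target. There are 200 camera calls.

## Task

Stand the stepped steel setting master upright in the middle of the round anvil of the comparator gauge, setting it down gently so that it pushes the little plunger flush, and let go. Then roll the edge wheel that pokes out of the slot in the gauge's top with a light fingertip until the zero mark of the dial plate lies at the tip of the needle, and leave everything like that with the master still on the anvil. Do not lean hard on the gauge and leave the other parts on the bench where they are.

Things in the scene. Friction and masses are not known exactly. Their poses are not given: they have to be found in the camera images.
- gauge: comparator gauge fixed to the bench: grey case 160 (x) x 300 (y) x 60 (z) mm, flat top; origin at the centre of its underside. On top along its y: edge wheel's slot at -105 mm, glazed dial at 0, anvil at +105 mm. Delicate: over 15 N of finger force on any part of it, wheel included, damages it; so does the master hitting it with over 60 N.
- dial_centre (a point): centre of the round dial's glass, 78 mm above the bench; steel bezel around it 121 mm in outside diameter, 18 mm high above the top panel.
- anvil (a point): centre of the anvil's flat top, a steel disc 60 mm across, 70 mm above the bench (10 mm above the panel). The plunger, a brass pin 10 mm across, stands 5 mm above this point when free; it pushes up about 1.2 N when flush, so the master's weight sinks it.
- plunger (a joint): how far the plunger is pushed down, m: 0 free (5 mm proud), 0.005 flush with the anvil's face. It drives the needle.
- slot (a point): centre of the wheel's slot at the level of the top panel; slot 50 mm along the gauge's x, 16 mm along its y. Through it sticks the rim of a ribbed black wheel, 48 mm in diameter, 12 mm wide, axle along the gauge's y straight below this point. How far the rim stands above the panel differs between gauges, 6 to 14 mm, and is not measured.
- wheel (a joint): turn of the edge wheel, rad, 0 to 2.7 (hard stops); grows as the rim's top moves along the gauge's +x. 1 rad = 24 mm of rim travel = 0.7 rad of dial. Its sprung cradle yields straight down about 5 N per mm for 4 mm, then is hard. Turning takes about 3.5 N at the rim: below about 5 N of pressing a finger slips, 7 to 10 N rolls it. It stays where left.
- dial (a joint): turn of the white dial plate, rad, clockwise seen from above; 0.7 times the wheel's turn. Its zero mark is the solid black wedge pointing inward, tip 38 mm from the dial's centre (the other marks are thin lines); at value 0 it points 170 degrees counter-clockwise from the gauge's +x.
- needle (a joint): turn of the dark needle, rad, clockwise seen from above: 0 with the plunger free, about 1.4 with it flush (280 rad per m of plunger). The long thin end is its tip, 36 mm from the dial's centre; the other end is short and broad. Needle tip and zero mark point the same way when this equals the dial's value.
- master: setting master, loose bare steel, about 0.3 kg (0.24 to 0.39): a round foot 44 mm in diameter and 12 mm high, above it a round neck 28 mm in diameter up to 45 mm height, to grip. Stands on the bench; origin at the centre of its underside, z along its axis.
- puck: bystander: plain steel cylinder 40 mm in diameter, 30 mm high; origin under its centre.
- collar: bystander: steel ring 48 mm outside, 24 mm inside, 24 mm high; origin under its centre.
- bowl: bystander: steel bowl 110 mm across, 45 mm high.
- injector1: bystander: injector body lying on the bench, about 105 mm long, 26 mm high.
- injector2: bystander: injector body, same kind.
- injector3: bystander: injector body, same kind.
- driver: bystander: screwdriver 160 mm long lying on the bench.
Things that resemble listed ones, but are neither listed nor needed, are in the scene too. What is shaped like the master but brown or purple is not meant.

How it is judged (in metres and radians):
On the way, in this order (a step that is already met when the one before it is completed fails the run):
1. the master stands upright on the anvil with the plunger pushed flush, let go (horizontal distance between master and anvil below 0.01 m and value of joint plunger above 0.0044 m and angle between master's own z axis and vertical below 0.08 rad and contact force between the fingers and master below 0.1 N), for 0.3 s.
2. with the master still on the anvil, the zero mark has been rolled to the needle's tip (all of step 1 and value of joint needle above 1.25 rad and value of joint dial between 1.28 and 1.52 rad), for 0.1 s.
At the end, for the whole second after the job is handed in: Master upright (within 0.08 rad), released, at rest, within 10 mm of the anvil centre, plunger down at least 4.4 mm, needle past 1.25 rad; the zero mark at the needle: dial between 1.28 and 1.52 rad (about 4.5 mm either side at the tip) (all of step 2 and linear speed of master below 0.02 m/s); the robot touches nothing.
It fails at once if fingers pushed the gauge or its wheel with more than 15 N (contact force between the fingers and gauge above 15 N).
It fails at once if the master struck the gauge with more than 60 N (contact force between master and gauge above 60 N).
It fails at once if a bystander was moved by more than 30 mm (distance of any of puck, collar, bowl, injector1, injector2, injector3, driver from where it was at the start of the episode above 0.03 m).
It also fails if it takes over 51 s, if anything falls off the work surface, if the arm or the gripper's body presses on something with over 40 N, if the wrist force passes 120 N, or if a joint passes its speed limit or range.

## Working session

There is one attempt and no reset: what is moved stays moved. The work goes in short steps, each a Python script; the robot and the scene stay as the last script left them, time stands still between calls to the robot, and variables do not carry over. Pictures are saved under pics/ and viewed, at most 10 in all, crops included, and the job is handed in when it is done.

```bash
mkdir -p pics; ls
cat > h.py <<'E'
from workcell import arm
import numpy as np, cv2
from scipy.spatial.transform import Rotation as Ro
def cam(f,st=None):
    K=np.array(f["K"],float);D=np.array(f["dist"],float)
    if "R" in f: return K,D,np.array(f["R"],float),np.array(f["t"],float)
    T=np.eye(4);T[:3,:3]=Ro.from_quat(st["eef_rot"]).as_matrix();T[:3,3]=st["position"]
    M=np.linalg.inv(T@np.array(f["T_tool_cam"],float))
    return K,D,M[:3,:3],M[:3,3]
def ray(c,px,z):
    K,D,R,t=c
    u=cv2.undistortPoints(np.array([[px]],float),K,D)[0,0]
    d=R.T@np.array([u[0],u[1],1]);o=-R.T@t
    return o+d*(z-o[2])/d[2]
def proj(c,X):
    K,D,R,t=c
    return cv2.projectPoints(np.array(X,float).reshape(-1,3),cv2.Rodrigues(R)[0],t,K,D)[0][:,0]
def grab(n):
    st=arm.get_state();f=arm.grab_frame(n);return f["image"],cam(f,st)
def save(n,im): cv2.imwrite("pics/"+n+".png",cv2.cvtColor(np.ascontiguousarray(im),cv2.COLOR_RGB2BGR))
E
python3 - <<'E'
from h import *
Z=dict(gauge=0,dial_centre=78,anvil=70,slot=60,master=0,puck=0,collar=0,bowl=0,injector1=0,driver=0)
for n in("top","scene"):
    im,c=grab(n);save(n,im)
    for l in Z:
        for d in arm.spot_point(n,l)[:4]: print(n,l,round(d["p"],2),np.round(d["at"]),np.round(ray(c,d["at"],Z[l])))
print(arm.get_state())
E
```

```text
pics
top gauge 0.87 [368. 250.] [ 554. -157.    0.]
top dial_centre 0.88 [370. 249.] [ 549. -154.   78.]
top anvil 0.63 [322. 241.] [567. -48.  70.]
top slot 0.84 [416. 255.] [ 538. -256.   60.]
top master 0.85 [222. 233.] [590. 186.   0.]
top master 0.8 [222. 270.] [504. 184.   0.]
top master 0.74 [148. 223.] [613. 359.   0.]
top master 0.72 [186. 235.] [586. 269.   0.]
top puck 0.81 [187. 304.] [427. 262.   0.]
top puck 0.29 [372. 248.] [ 557. -164.    0.]
top puck 0.19 [322. 241.] [573. -48.   0.]
top collar 0.71 [135. 268.] [509. 383.   0.]
top injector1 0.8 [474. 196.] [ 682. -406.    0.]
top injector1 0.63 [483. 296.] [ 448. -422.    0.]
top injector1 0.62 [497. 248.] [ 560. -456.    0.]
top driver 0.77 [338. 166.] [753. -84.   0.]
scene gauge 0.91 [272. 245.] [ 552. -159.    0.]
scene dial_centre 0.87 [270. 225.] [ 554. -159.   78.]
scene anvil 0.73 [310. 233.] [562. -51.  70.]
scene slot 0.63 [237. 222.] [ 533. -254.   60.]
scene master 0.66 [399. 240.] [496. 190.   0.]
scene master 0.5 [429. 260.] [562. 273.   0.]
scene master 0.5 [458. 283.] [635. 349.   0.]
scene master 0.
[... 501 characters left out ...]
ns': array([ 1.29254789,  0.41741122, -0.01029805,  1.61359703,  0.00469367,
        1.11072294, -0.05304479]), 'qvel': array([-0.00138418, -0.00028466, -0.0005928 , -0.00047389, -0.00075045,
       -0.00038828,  0.00023   ]), 'joint_torque': array([ 9.88152715e-04, -8.64222980e+01,  6.78468850e-01, -4.35214984e+01,
        1.91075960e-02,  1.84148055e-03, -1.24015919e-04]), 'position': array([ 146.58537598, -607.53889448,  211.75434054]), 'eef_rot': array([ 9.93004682e-01,  1.18074965e-01, -2.48750199e-05, -5.38330698e-05]), 'ft_force': array([0.68431687, 0.18458261, 0.05307725]), 'moment': array([ 0.01090661,  0.03954912, -0.02910676]), 'finger_force': 0.0, 'finger_gap': 85.20990861665591}
```

Run:
```python
import cv2,numpy as np
a=cv2.imread("pics/top.png")[190:320,110:270];b=cv2.imread("pics/scene.png")[200:330,360:520]
o=np.hstack([cv2.resize(x,None,fx=2.5,fy=2.5,interpolation=2) for x in(a,b)])
g=cv2.resize(cv2.imread("pics/top.png")[200:300,290:450],(400,250),interpolation=2)
s=cv2.resize(cv2.imread("pics/scene.png")[180:280,200:360],(400,250),interpolation=2)
cv2.imwrite("pics/crop1.png",np.vstack([o,np.hstack([g,s])]))
```

```text
(no output)
```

View pics/crop1.png

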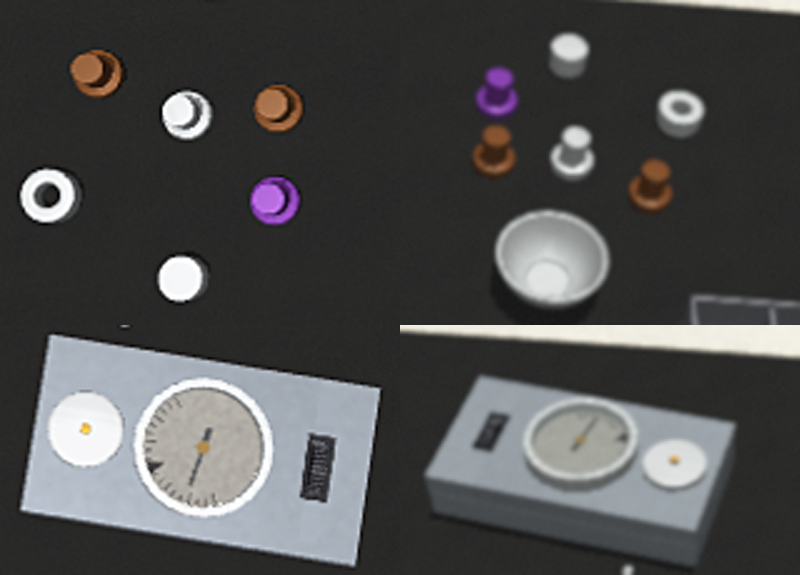

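The candidates in the top picture are brown (148,223), steel (186,235), brown (222,233) and purple (222,270). The crop confirms that the bare steel one at (186,235), scene (429,260), is the master. The other shapes near it are the collar, puck and bowl. The dial's wedge points to the gauge's left, so it starts well away from 0. Next I'll look from close by with the wrist camera.

Run:
```python
from h import *
def q(a): a=np.radians(a)/2; return [np.cos(a),np.sin(a),0,0]
for a in(82,-98):
    print(a,[np.round(x,2) if x is not None else None for x in(arm.inverse_kinematics([545,-150,300],q(a)),arm.inverse_kinematics([575,270,200],q(a)),arm.inverse_kinematics([565,-50,104],q(a)),arm.inverse_kinematics([536,-255,90],q(a)))])
a=82 if arm.inverse_kinematics([575,270,200],q(82)) is not None else -98
arm.move_pose([545,-150,300],q(a))
Z=dict(dial_centre=78,anvil=70,slot=60)
im,c=grab("wrist");save("w1",im)
for l in Z:
    for d in arm.spot_point("wrist",l)[:2]: print(l,round(d["p"],2),np.round(d["at"]),np.round(ray(c,d["at"],Z[l]),1))
arm.move_pose([575,270,200],q(a))
im,c=grab("wrist");save("w2",im)
for d in arm.spot_point("wrist","master")[:4]: print(round(d["p"],2),np.round(d["at"]),np.round(ray(c,d["at"],0),1))
s=arm.get_state();print(a,s["clock"],s["position"],s["joint_positions"])
import numpy as np
x=np.vstack([cv2.imread("pics/w1.png"),cv2.imread("pics/w2.png")]);cv2.imwrite("pics/w12.png",cv2.resize(x,(400,600)))
```

```text
82 [array([ 0.7 ,  0.29, -0.61,  1.64,  0.17,  1.27, -0.07]), array([ 0.14,  0.61, -0.92,  1.58,  0.51,  1.21, -1.01]), array([ 0.53,  0.52, -0.64,  1.84,  0.39,  0.91, -0.43]), array([ 0.77,  0.55, -0.49,  1.78,  0.32,  0.89, -0.01])]
-98 [array([-0.61,  0.39,  1.09,  1.68, -0.36,  1.29, -2.73]), array([ 0.23,  0.69, -1.09,  1.57,  0.63,  1.27,  2.05]), array([ 0.82,  0.71, -1.09,  1.83,  0.72,  1.06,  2.46]), array([ 0.3 ,  0.5 ,  0.13,  1.8 , -0.08,  0.84, -2.82])]
dial_centre 0.63 [324. 202.] [ 551. -155.   78.]
anvil 0.82 [326.  94.] [567.1 -53.4  70. ]
slot 0.73 [321. 295.] [ 533.  -259.7   60. ]
0.88 [259. 296.] [505.4 184.6   0. ]
0.83 [352. 104.] [618.6 351.8   0. ]
0.77 [325. 201.] [583.1 269.4   0. ]
0.68 [342. 282.] [588.8 187.3   0. ]
82 5.1833 [575.71788704 268.69317421 200.22527155] [ 0.05538339  0.55697416 -0.76826092  1.578453    0.41038056  1.17372364
 -0.93968044]
```

View pics/w12.png

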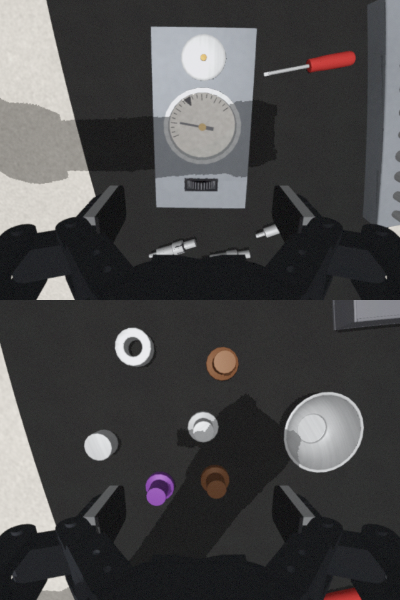

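w1 shows the gauge: anvil about (326,94), dial (324,202), slot (321,295), with the wedge at the upper left and the needle pointing left. w2 shows the steel master at (325,201), with brown and purple ones beside it. I'll refine the pin and the master position, then grip.

Run:
```python
from h import *
def q(a): a=np.radians(a)/2; return [np.cos(a),np.sin(a),0,0]
arm.move_pose([582,269,130],q(82))
im,c=grab("wrist");save("w3",im)
for d in arm.spot_point("wrist","master")[:4]: print(round(d["p"],2),np.round(d["at"]),np.round(ray(c,d["at"],0),1))
f=arm.grab_frame("top");ct=cam(f);hs=cv2.cvtColor(f["image"],cv2.COLOR_RGB2HSV)
r=hs[225:260,305:340];m=(r[...,1]>90);ys,xs=np.nonzero(m);print("pin top",m.sum(),ray(ct,[xs.mean()+305,ys.mean()+225],75))
st=dict(position=[545,-150,300],eef_rot=q(82));f=arm.grab_frame("wrist");cw=cam(f,st)
hs=cv2.cvtColor(cv2.imread("pics/w1.png"),cv2.COLOR_BGR2HSV)[70:115,300:350];m=(hs[...,1]>90);ys,xs=np.nonzero(m);print("pin wrist",m.sum(),ray(cw,[xs.mean()+300,ys.mean()+70],75))
print(np.round(proj(c,[[582,269,0],[582,269,45]])))
print(arm.get_state()["position"])
```

```text
0.95 [356.  97.] [621.4 353.    0. ]
0.7 [319. 221.] [582.9 267.7   0. ]
0.7 [238. 328.] [504.2 187.3   0. ]
0.6 [340. 318.] [588.5 185.1   0. ]
pin top 11 [566.87176528 -51.18502748  75.        ]
pin wrist 64 [566.36784571 -50.64454559  75.        ]
[[318. 219.]
 [318. 234.]]
[582.73326337 269.56832989 132.12921885]
```

View pics/w3.png

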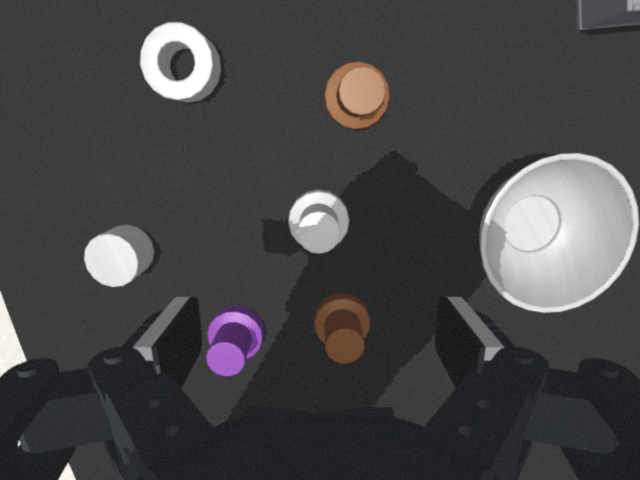

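w3 shows the steel master, foot about (319,219), upright and clear of the others, which matches (582.5, 268.5). Grasping now.

Run:
```python
from h import *
def q(a): a=np.radians(a)/2; return [np.cos(a),np.sin(a),0,0]
arm.grip(60,40)
arm.movel([582.5,268.5,36],q(82),velocity=120)
arm.pause(.2);print(arm.get_state()["position"])
arm.grip(0,40);s=arm.get_state();print(s["finger_gap"],s["finger_force"],s["position"],s["ft_force"])
p=s["position"]
arm.movel([p[0],p[1],180],velocity=150)
arm.move_pose([566.5,-51,150],q(82))
arm.pause(.3);s=arm.get_state();print(s["clock"],s["finger_gap"],s["position"],s["ft_force"])
im,c=grab("wrist");save("w4",im)
```

```text
[582.84625327 268.60750739  36.68520224]
-0.10950660495574885 0.0 [582.47724102 268.51033662  35.98400047] [ 0.07999398 -0.88528024  0.09873804]
10.5083 -0.02792183450000488 [566.61301957 -50.2957066  150.03003641] [-0.16158784 -0.19080279 -0.62428902]
```

View pics/w4.png

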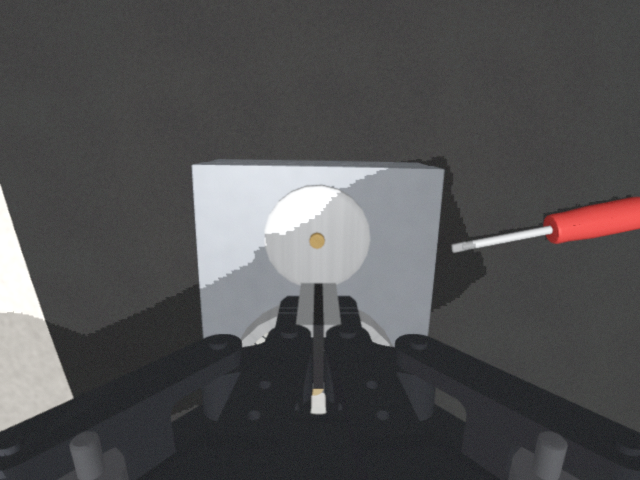

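The grasp missed: the fingers closed empty. w4 shows the shut fingers at (318,290) with nothing between them and the anvil free, pin at (317,240). I need to see what happened to the master.

Run:
```python
from h import *
s=arm.get_state();print(s["position"],s["eef_rot"])
im,c=grab("wrist");print(np.round(proj(c,[s["position"],s["position"]+[0,0,-19]])))
o=[]
for n,w in(("top",(110,190)),("scene",(360,200))):
    im,c=grab(n);o.append(cv2.resize(im[w[1]:w[1]+130,w[0]:w[0]+160],None,fx=2.5,fy=2.5,interpolation=2))
    for d in arm.spot_point(n,"master")[:4]: print(n,round(d["p"],2),np.round(d["at"]),np.round(ray(c,d["at"],0)))
o.append(cv2.resize(im[150:290,230:390],None,fx=2.5,fy=2.5)[:275]) # arm over gauge, scene view
o.append(np.zeros_like(o[2]))
save("c2",np.vstack([np.hstack(o[:2]),np.hstack(o[2:])]))
```

```text
[566.61563527 -50.48878271 150.04699775] [7.54453309e-01 6.56353717e-01 5.43570799e-05 1.38652418e-05]
[[318. 283.]
 [318. 268.]]
top 0.76 [184. 234.] [587. 275.   0.]
top 0.63 [154. 220.] [620. 345.   0.]
top 0.56 [220. 232.] [594. 191.   0.]
top 0.56 [220. 266.] [514. 189.   0.]
scene 0.74 [430. 260.] [565. 277.   0.]
scene 0.69 [397. 269.] [603. 187.   0.]
scene 0.56 [461. 280.] [625. 358.   0.]
scene 0.48 [403. 243.] [506. 201.   0.]
```

View pics/c2.png

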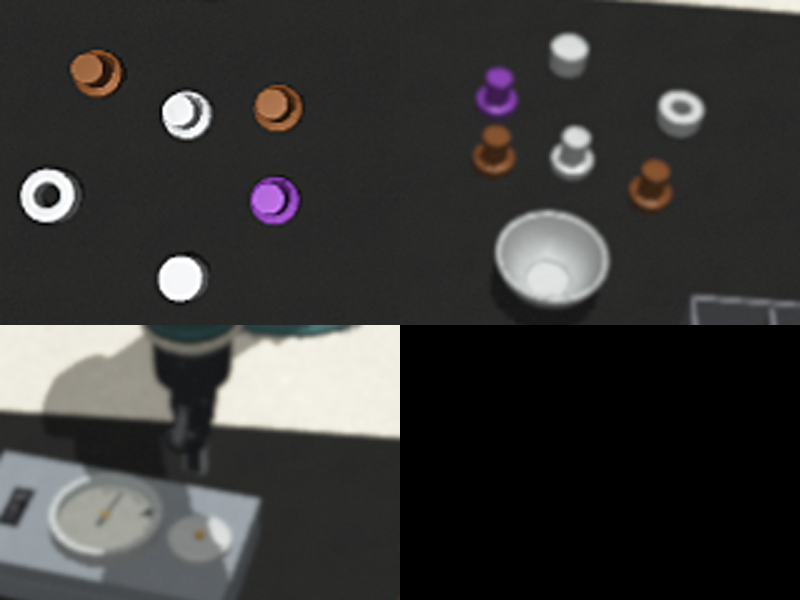

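The master stands where it was, so the fingers must have closed above or beside it. I'll check where the fingertips really are against the scene view and the wrist view.

Run:
```python
from h import *
s=arm.get_state();p=s["position"]
im,c=grab("scene")
for z in(100,110,120,130,140,150,160,170): print(z,np.round(proj(c,[p[0],p[1],z]))[0])
crop=im[140:240,260:360]
big=cv2.resize(crop,None,fx=6,fy=6,interpolation=2)
for z,col in((131,(255,0,0)),(150,(0,255,0))):
    u=(proj(c,[p[0],p[1],z])[0]-[260,140]+.5)*6;cv2.circle(big,tuple(int(v) for v in u),5,col,-1)
im,c=grab("top");t=cv2.resize(im[180:280,290:324],None,fx=6,fy=6,interpolation=2)[:, :200]
for z,col in((131,(255,0,0)),(150,(0,255,0))):
    u=(proj(c,[p[0],p[1],z])[0]-[290,180]+.5)*6;cv2.circle(t,tuple(int(v) for v in u),4,col,-1)
save("c3",np.hstack([big,t]))
```

```text
100 [309. 226.]
110 [309. 223.]
120 [309. 221.]
130 [309. 218.]
140 [309. 215.]
150 [308. 212.]
160 [308. 209.]
170 [308. 207.]
```

View pics/c3.png

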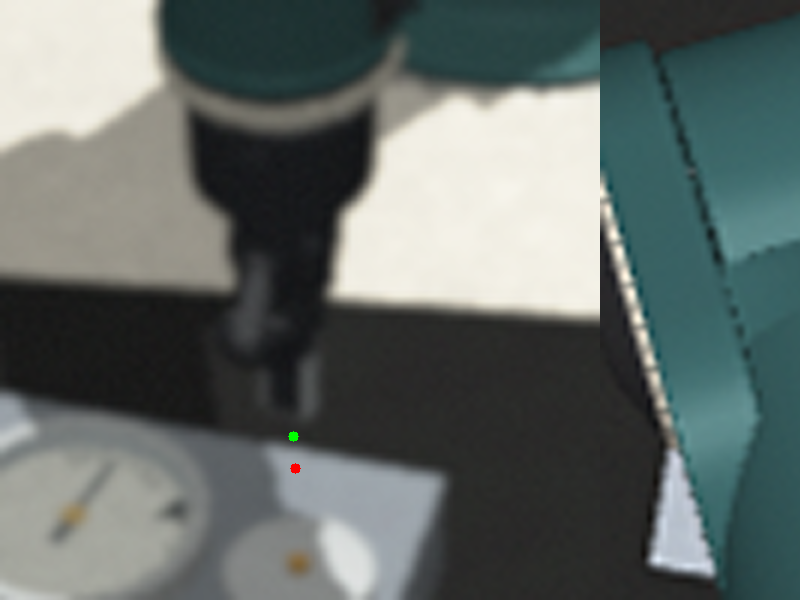

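The tips appear about 10 mm above the projected TCP (green dot), at a height of about 160 where the data promise 131. They are therefore some 29 mm shorter than described, which explains closing just above the 45 mm tall master. I'll measure this by touching a free patch of bench.

```bash
cat >> h.py <<'E'
def q(a): a=np.radians(a)/2; return [np.cos(a),np.sin(a),0,0]
Q=q(82)
def touch(x,y,z0,zmin,f,step=1.0):
    """lower until the upward force passes f; return z, force"""
    b=np.mean([arm.get_state()["ft_force"][2] for _ in range(3)]);z=z0;F=0
    while z>zmin:
        z-=step;arm.movel([x,y,z],velocity=25)
        s=arm.get_state();F=s["ft_force"][2]-b
        if F>f: break
    return z,s["position"][2],F,b
E
python3 - <<'E'
from h import *
arm.movel([566.5,-51,170],velocity=200)
arm.move_pose([510,270,60],Q)
arm.movel([510,270,8],velocity=80);arm.pause(.3)
t=arm.get_state();print(t["clock"],t["position"],t["ft_force"])
print(touch(510,270,8,-22,4))
print(arm.get_state()["clock"],arm.get_state()["position"])
E
```

```text
13.5583 [510.19131264 270.02671843   8.28944702] [ 0.03117315  0.04490383 -0.05730977]
(-20.0, np.float64(-19.41794828853512), np.float64(12.890269957711467), np.float64(-0.057309767252688305))
20.5583 [510.11517315 270.05882111 -19.41794829]
```

Touching gives tip height = TCP + 19 mm, so the tips lie 19 mm behind the reported point. I'll grasp and place with that correction.

Run:
```python
from h import *
arm.movel([510,270,55],velocity=250)
arm.move_pose([582.5,268.5,45],Q)
arm.grip(60,40)
arm.movel([582.5,268.5,-5],velocity=100)
arm.grip(0,40);s=arm.get_state();print(s["clock"],s["finger_gap"],s["finger_force"],s["position"])
if s["finger_gap"]<20: raise SystemExit
zg=s["position"][2];b=s["ft_force"][2]
arm.movel([582.5,268.5,130],velocity=250)
arm.move_pose([566.5,-51,115],Q)
s=arm.get_state();b=s["ft_force"][2];print("carry",s["finger_gap"],b,s["clock"])
arm.movel([566.5,-51,zg+76],velocity=120)
arm.movel([566.5,-51,zg+70.5],velocity=25)
for k in range(6):
    s=arm.get_state();print(s["position"],s["ft_force"][2]-b)
    if s["ft_force"][2]-b>2: break
    arm.movel([566.5,-51,zg+70-0.5*k],velocity=25)
print(zg,s["clock"])
```

```text
23.05 26.360805382707003 39.10423815250397 [582.81444626 268.60705224  -4.31034476]
carry 26.255606027042177 -4.040441457042959 24.9583
[566.66190666 -51.05327396  66.39379486] 2.040477245368206
-4.310344763295053 25.8333
```

Run:
```python
from h import *
arm.movel([566.5,-51,65.6],velocity=25)
arm.grip(60,40);s=arm.get_state();print(s["clock"],s["position"],s["ft_force"],s["finger_force"])
arm.movel([566.5,-51,140],velocity=150)
arm.grip(0,40)
im,c=grab("wrist");save("w5",im)
print([ (round(d["p"],2),ray(c,d["at"],70)) for d in arm.spot_point("wrist","master")[:2]])
arm.move_pose([545,-200,150],Q)
im,c=grab("wrist");save("w6",im)
for l,z in(("dial_centre",78),("slot",60)): print(l,[(round(d["p"],2),np.round(ray(c,d["at"],z),1)) for d in arm.spot_point("wrist",l)[:1]])
print(arm.get_state()["clock"])
G=lambda a,r:np.array([549.5+r*np.cos(a),-155+r*np.sin(a),78])
print(proj(c,[[550,-155,78]]))
import numpy as np
cv2.imwrite("pics/w56.png",cv2.resize(np.hstack([cv2.imread("pics/w5.png"),cv2.imread("pics/w6.png")]),(800,300)))
```

```text
26.5083 [566.51861646 -50.99007203  65.62928881] [ 0.63478642 -0.10232168  0.70237549] 0.0
[(0.71, array([566.0242953 , -49.49334002,  70.        ]))]
dial_centre [(0.57, array([ 549.9, -154.9,   78. ]))]
slot []
28.6583
[[315.51387569 164.80745422]]
```

View pics/w56.png

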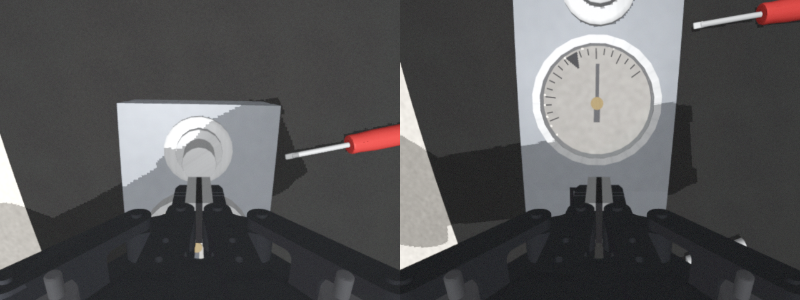

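w5 and w6 show the master standing centred on the anvil (spotted within 1.5 mm). The needle points along gauge +y, at (597,65) from its centre (597,103), so it reads about 1.4. The wedge is at (573,60), about 29° short of it. That means about +17 mm of rim travel. First I'll build the mark measurement and test it on w6.

```bash
cat >> h.py <<'E'
ey=np.array([.152,.988]);ey/=np.linalg.norm(ey);ex=np.array([ey[1],-ey[0]])
C=np.array([550.2,-154.9]);S=np.array([566.5,-51])-210*ey
def dial(im,c):
    """dial value (rad) from the wedge's direction"""
    g=(np.arange(-60,60.01,.25));X,Y=np.meshgrid(g,-g)
    P=C+X[...,None]*ex+Y[...,None]*ey
    uv=proj(c,np.dstack([P,np.full(X.shape,76.)])).astype(np.float32).reshape(X.shape+(2,))
    r=cv2.remap(cv2.cvtColor(im,cv2.COLOR_RGB2GRAY),uv,None,cv2.INTER_LINEAR)
    R=np.hypot(X,Y);m=((r<90)&(R>37)&(R<51)).astype(np.uint8)
    m=cv2.morphologyEx(m,cv2.MORPH_OPEN,cv2.getStructuringElement(cv2.MORPH_ELLIPSE,(11,11)))
    n,l,s,ce=cv2.connectedComponentsWithStats(m)
    return [(int(s[i,4]),round(np.radians(170)-np.arctan2(Y[l==i].mean(),X[l==i].mean()),3)) for i in range(1,n)],r
E
python3 - <<'E'
from h import *
f=arm.grab_frame("wrist")
for n,p in(("w6",[545,-200,150]),("w1",[545,-150,300])):
    im=cv2.cvtColor(cv2.imread(f"pics/{n}.png"),cv2.COLOR_BGR2RGB)
    d,r=dial(im,cam(f,dict(position=p,eef_rot=Q)));print(n,d);cv2.imwrite("pics/r_%s.png"%n,r)
print(S,arm.inverse_kinematics([S[0]-8*ex[0],S[1]-8*ex[1],50],Q) is not None)
E
```

```text
w6 []
w1 [(818, np.float64(0.9))]
[ 534.56799131 -258.55805651] True
```

View pics/r_w6.png

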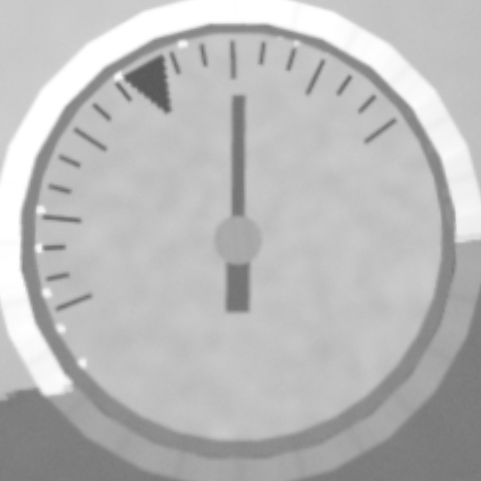

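The rectified dial reads 0.9, with the wedge tip at (168,112), centre (237,238) and needle straight up. The needed change is +0.5 rad, about 17 mm of rim. Rolling now.

```bash
sed -i 's/(r<90)&(R>37)&(R<51)/(r<110)\&(R>37)\&(R<48)/' h.py
cat > roll.py <<'E'
from h import *
import sys
def xyz(u,z): p=S+u*ex; return [p[0],p[1],z]
def roll(u0,u1,z0,first):
    arm.movel(xyz(u0,z0+6),Q,velocity=150);b=arm.get_state()["ft_force"][2]
    arm.movel(xyz(u0,z0),velocity=60)
    z=z0;F=0
    while z>z0-13:
        F=arm.get_state()["ft_force"][2]-b
        if F>1.5: break
        z-=0.8;arm.movel(xyz(u0,z),velocity=25)
    for k in range(3):
        arm.pause(.1);F=arm.get_state()["ft_force"][2]-b;print("press",round(z,2),round(F,2))
        if 7<F<9.5 or z<z0-14: break
        z-=np.clip((8.2-F)/5.,-1,1);arm.movel(xyz(u0,z),velocity=20)
    if not 5<F<11: print("no press");arm.movel(xyz(u0,z0+10));return z
    us=np.linspace(u0,u1,max(2,int(abs(u1-u0)/6)+2))[1:]
    for u in us:
        arm.movel(xyz(u,z),velocity=40);f=arm.get_state()["ft_force"];F=f[2]-b
        print("u",round(u,1),np.round(f,1),round(F,2))
        if F>10: z+=.3
        if F<6.5: z-=.3
    arm.movel(xyz(u1,z0+10),velocity=100)
    return z
u0,u1,z0=map(float,sys.argv[1:4])
roll(u0,u1,z0,1)
arm.movel([545,-200,150],Q,velocity=200)
im,c=grab("wrist");save("d%d"%(arm.get_state()["clock"]*100),im)
d,r=dial(im,c);cv2.imwrite("pics/rr.png",r);print(d,arm.get_state()["clock"])
E
python3 roll.py -9 7 57
```

```text
press 45.8 2.43
press 44.8 5.36
press 44.23 8.45
u -3.7 [-0.6 -0.6  9.9] 9.48
u 1.7 [-1.3  0.7  9.3] 8.83
u 7.0 [-0.2 -0.8  7.9] 7.41
[(834, np.float64(1.35))] 36.05
```

View pics/rr.png

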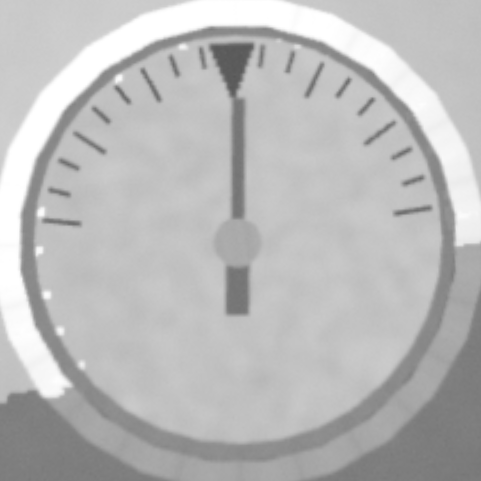

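The wedge tip at (234,98) meets the needle tip at (238,98), about 1 mm apart and well within tolerance. The needle is still deflected, so the master is on the plunger. Handing in.

```bash
python3 -c "
from workcell import arm
print(arm.job_done())"
```

```text
the job is handed in; nothing more can be done
None
```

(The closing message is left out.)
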